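Fit the missing mould studs and trace the seal groove

ROBOT

A 7-joint arm with a two-finger parallel gripper is mounted at the origin on the work surface; the furniture and walls round the work are solid. World frame = base frame: x ahead of the robot, y to its left, z up, the work surface at z = 0. Lengths are in mm, angles in rad, forces in N, time in s.
With the tool pointing down it reaches from about 400 to 850 mm from the base axis. Payload 4.5 kg.
Tool frame: the origin (TCP) lies at the very end of the fingers, on their centre line; the grasp point (between the pads) lies 19 mm behind it; z points along the fingers, y is the direction in which the jaws open and shut (so a half turn about z gives the same grasp; the last joint's range is limited). The gripper opens to 85 mm and grips with 20 to 120 N. Pads are 22 mm wide; open, the fingers measure 114 mm over their backs; the gripper's body (76 mm by 85 mm) begins 54 mm behind the grasp point. The pads swing forward as they close: fully open they stand 13 mm farther back than shut.
Start: joints at [1.159, 0.689, -0.195, 1.565, 0.157, 0.902, -0.215], TCP at [269.519, -563.927, 231.317] pointing down, gripper open.
Joint ranges: [-3.01, 3.01], [-0.46, 2.08], [-1.47, 1.51], [0.13, 2.56], [-1, 4.14], [0.04, 2.09], [-2.66, 2.66]. Speed limits (rad/s): [2.57, 2.57, 3.14, 3.14, 3.14, 3.14, 3.14].

INTERFACE

Orientations are given as a unit quaternion [w, x, y, z].
In Python, from bench import sensors, imaging, close_job gives the robot as it stands.
- The arm moves only by the shell command python3 -m pendant 'ROWS' [FORCE]. ROWS is a JSON object of lists of equal length, an entry for each row: "xyz": the shift along the tool's x, y, z in m, a list of three; "twist": the turn about the tool's z in degrees; "jaw": the finger opening in m, from 0 to 0.0854. A call has exactly 10 rows; each row shifts and turns the commanded pose from where the row before left it, along the tool's axes as they then stand; what a row does not reach is not made up. A row lasts 1/12 s, in which the tool goes at most 41.7 mm and 7.16 degrees, less where a joint would pass 70% of its speed; a pose out of reach is approached as far as the arm can. A call is refused whole if a number of a shift passes 0.0417 or a number of a turn 7.16, either way. A call with a gripper value outside its range is refused whole. The fingers move at their own pace and stop on an object; FORCE is the grip in N (left out, the last holds). Time passes only in rows, so rows that do not move let the fingers close, or fill a call up. It gives the time, the measured TCP pose, the force and the opening at its end, in the units of the state.
- sensors.observe(): the state, without advancing time (a new reading comes with each control period).
- imaging.snapshot(name): name is "side" or "top" or "wrist"; returns a dict with "image" (420x560x3 uint8, blue, green, red), "fov_y" (degrees; the focal length in pixels is half the picture's height over the tangent of half this angle, whatever the lens; pixels are square), "cx", "cy" (the principal point, pixels), "dist_coeffs" ([k1, k2, p1, p2, k3] as OpenCV has them; the pictures are not rectified), "T" (4x4, takes a point from camera to world coordinates); the wrist camera has in their place "hand_eye" (4x4, takes a point from camera to tool coordinates, whose origin is the TCP and whose axes are the flange's). Camera axes: x right, y up, looking along -z (the intrinsics and any distortion apply to the point x, -y, -z); pixel columns grow to the right and rows downward; lengths in mm; the calibration is good to about 2 mm. A picture is of the moment at which its call begins: read the wrist's pose just before it. There is no depth.
- close_job(): hands the job in, once; it reports no verdict.
The state is a dict: "clock": time; "q": joint angles; "joint_vel": joint speeds; "effort": joint torques, N m; "position": TCP position; "orientation": TCP orientation; "wrist_force": force on the tool from outside, world axes, zero at the start; "ft_torque": the same for the moment, N m; "width": finger opening in mm.
Only numpy, scipy, OpenCV 4.12 (cv2) and the standard library are available. Lean on these libraries where they do the work, as an engineer would, in place of code of your own. Each camera call takes 0.05 s, during which the arm holds its last target. There are 200 camera calls.

TASK

Get this mould half ready to be closed: first put a spare blue stud, foot down and seated, into each empty pocket of the plaster face, leaving the studs already fitted where they are. Then take the stylus from its wooden stand, put its tip into the groove at the red end and draw it along the whole groove to the green end in one pass, slowly (2 or 3 cm a second) and without the tip coming out of the groove on the way. Stand the stylus back upright in its stand; leave the paint and the jars alone, and before you finish see that every pocket still has its stud.

Things in the scene. Friction and masses are not known exactly. Their poses are not given: they have to be found in the camera images.
- mould: fixed white plaster mould half, 228 x 316 mm, z up, origin under its centre; flat face at z = 40 mm. Long side along y. Half a terracotta vase lies along y in the middle, 28 mm above the face. Six square pockets with dark grey floors, 42 mm wide, 8 mm deep: 1, 2, 3 at x = -80, y = 90, 0, -90 mm; 4, 5, 6 at x = 80, same y. A groove with square corners runs round the vase, see the seam points
- seam_start (a point): start of the groove, at the height of the mould's face: centre of a 24 mm square pad with a red floor 8 mm below the face. From here the groove, 12 mm wide, 8 mm deep, black floor, runs straight from corner to corner through the seam points; in the mould's frame its centre line goes (x, y) = (-45, 85), (-45, -85), (45, -85), (45, 85) mm
- seam_mid_1 (a point): middle of the groove's first straight side, on its centre line, at face height (groove floor 8 mm below)
- seam_corner_1 (a point): first corner of the groove (square corner), on its centre line, at face height
- seam_mid_2 (a point): middle of the groove's short side, on its centre line, at face height
- seam_corner_2 (a point): second corner of the groove (square corner), on its centre line, at face height
- seam_mid_3 (a point): middle of the groove's last straight side, on its centre line, at face height
- seam_end (a point): end of the groove, at face height: centre of a 24 mm square pad with a green floor, 8 mm below the face
- fitted_1: blue locating stud that may stand at the start in pocket 1 (else absent); same shape as the spare studs; origin at the centre of its underside, z up
- fitted_2: blue locating stud that may stand at the start in pocket 2 (else absent); same shape as the spare studs; origin at the centre of its underside, z up
- fitted_3: blue locating stud that may stand at the start in pocket 3 (else absent); same shape as the spare studs; origin at the centre of its underside, z up
- fitted_4: blue locating stud that may stand at the start in pocket 4 (else absent); same shape as the spare studs; origin at the centre of its underside, z up
- fitted_5: blue locating stud that may stand at the start in pocket 5 (else absent); same shape as the spare studs; origin at the centre of its underside, z up
- fitted_6: blue locating stud that may stand at the start in pocket 6 (else absent); same shape as the spare studs; origin at the centre of its underside, z up
- spare_1: spare blue locating stud standing on the table: round foot 34 mm across and 9 mm high, above it a round knob 20 mm across with a white band, 44 mm high in all, 50 g; origin at the centre of its underside, z up. Seated in a pocket it has 4 mm of play all round; pinch it by the knob
- spare_2: spare blue locating stud standing on the table: round foot 34 mm across and 9 mm high, above it a round knob 20 mm across with a white band, 44 mm high in all, 50 g; origin at the centre of its underside, z up. Seated in a pocket it has 4 mm of play all round; pinch it by the knob
- spare_3: spare blue locating stud standing on the table: round foot 34 mm across and 9 mm high, above it a round knob 20 mm across with a white band, 44 mm high in all, 50 g; origin at the centre of its underside, z up. Seated in a pocket it has 4 mm of play all round; pinch it by the knob
- spare_4: spare blue locating stud standing on the table: round foot 34 mm across and 9 mm high, above it a round knob 20 mm across with a white band, 44 mm high in all, 50 g; origin at the centre of its underside, z up. Seated in a pocket it has 4 mm of play all round; pinch it by the knob
- stylus: upright tracing stylus, 60 g; origin at the lowest point of its tip, z up along its axis. Steel ball tip 6 mm across, steel shank up to 8 mm thick, a round black collar 32 mm across from z = 45 to 50 mm, above it an orange square handle 18 x 18 mm (sides along its x and y) from z = 50 to 130 mm
- stand: fixed wooden stylus stand, 92 x 92 mm foot, 80 x 80 mm block, 55 mm high; origin under its centre, z up. A 20 mm square hole, 50 mm deep, goes down the middle of its top; the stylus stands in it with its collar resting on the top, its tip then 10 mm above the table
- jar_yellow: white jar with a yellow lid, 43 mm across, 52 mm high; bystander, leave alone; origin at the centre of its underside
- paint_coral: coral and white paint bottle, 34 mm across, 88 mm high; bystander, leave alone; origin at the centre of its underside
- jar_blue: white jar with a blue lid, 41 mm across, 70 mm high; bystander, leave alone; origin at the centre of its underside
Mind the look-alikes: they are no part of the job. What is shaped like the fitted_2 but orange or turquoise is not meant.

How it is judged:
By the outcome, as a careful person would: the job done as asked, in the order asked, and still so for the second after the job is handed in, with the robot touching nothing.
Of fitted_1, fitted_2, fitted_3, fitted_4, fitted_5, fitted_6 only 2 to 4 are there at a start; the rules pass over those that are not, and their reading is None.
At some moment in a run one of spare_1, spare_2, spare_3, spare_4 may be knocked a few centimetres aside while the robot is not near it.
It also fails if it takes over 210 s, if anything falls off the work surface, if the arm or the gripper's body presses on something with over 40 N, if the wrist force passes 120 N, or if a joint passes its speed limit or range.

## Working session

There is one attempt and no reset: what is moved stays moved. The work goes in short steps, Python scripts to look and compute and a shell command to move; the robot and the scene stay as the last step left them, time stands still between calls to the robot, and variables do not carry over. Pictures are saved under pics/ and viewed, about 12 in all and at most 16, crops included, and the job is handed in when it is done.

```bash
mkdir -p pics; ls; python3 - <<'E'
from bench import sensors, imaging
import cv2,numpy as np
s=sensors.observe();print({k:np.round(v,3).tolist() for k,v in s.items()})
for n in("top","side"):
    d=imaging.snapshot(n);cv2.imwrite(f"pics/{n}0.png",d["image"]);
    print(n,d["fov_y"],d["cx"],d["cy"],d["dist_coeffs"],np.round(d["T"],3).tolist())
E
```

```text
pics
{'clock': 0.0, 'q': [1.159, 0.69, -0.195, 1.566, 0.157, 0.902, -0.215], 'joint_vel': [0.0, 0.001, -0.001, -0.001, 0.001, -0.001, 0.001], 'effort': [0.001, -53.961, -1.267, -15.855, 0.009, 0.01, 0.0], 'position': [269.159, -563.354, 230.461], 'orientation': [-0.001, 0.975, 0.221, -0.0], 'wrist_force': [-0.233, -0.218, 0.643], 'ft_torque': [-0.051, -0.001, 0.008], 'width': 85.579}
top 55.55281227631336 281.87837551991095 208.53666839666806 [-0.07821405  0.          0.          0.          0.        ] [[-0.013, 0.999, -0.05, 490.323], [-1.0, -0.013, 0.005, -20.319], [0.004, 0.05, 0.999, 1229.989], [0.0, 0.0, 0.0, 1.0]]
side 53.94132676607214 281.0866771675504 206.59473594052653 [-0.09145345  0.          0.          0.          0.        ] [[0.98, -0.114, 0.161, 701.048], [0.197, 0.555, -0.808, -940.159], [0.003, 0.824, 0.566, 698.84], [0.0, 0.0, 0.0, 1.0]]
```

View pics/top0.png

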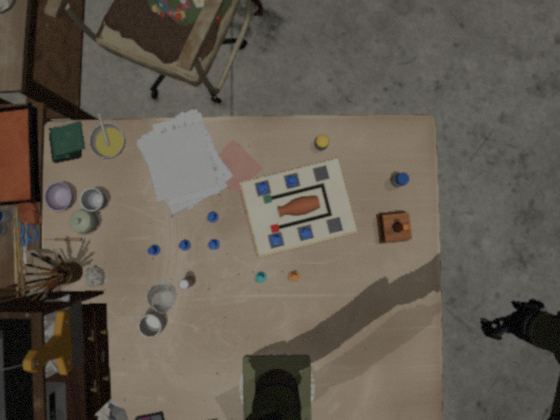

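View pics/side0.png

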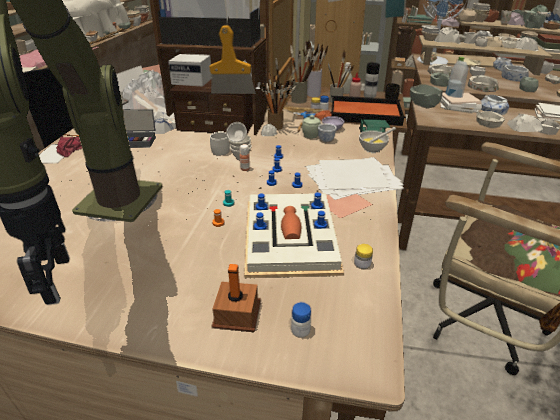

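The top view shows the mould in the middle, yawed about 15°. Fitted studs are at (263,188), (292,181), (277,240) and (306,233), so pockets 3 (335,226) and 6 (321,174) are empty. Blue spares are at (213,216), (185,244), (154,250) and (214,244). The turquoise (261,277) and orange (294,276) studs are look-alikes. The stand is at (394,227).

```bash
cat > h.py <<'E'
from bench import sensors, imaging
import cv2,numpy as np
from scipy.spatial.transform import Rotation as R
def snap(n,save=None):
    s=sensors.observe(); d=imaging.snapshot(n)
    if n=="wrist":
        P=np.eye(4); w,x,y,z=s["orientation"]; P[:3,:3]=R.from_quat([x,y,z,w]).as_matrix(); P[:3,3]=s["position"]
        d["T"]=P@np.array(d["hand_eye"])
    d["T"]=np.array(d["T"]); f=210/np.tan(np.radians(d["fov_y"])/2)
    d["K"]=np.array([[f,0,d["cx"]],[0,f,d["cy"]],[0,0,1.]]); d["D"]=np.array(d["dist_coeffs"],float)
    if save: cv2.imwrite(f"pics/{save}.png",d["image"])
    return d
def toplane(d,px,z):
    px=np.array(px,float).reshape(-1,1,2)
    u=cv2.undistortPoints(px,d["K"],d["D"]).reshape(-1,2)
    r=np.c_[u[:,0],-u[:,1],-np.ones(len(u))]@d["T"][:3,:3].T; o=d["T"][:3,3]
    t=(z-o[2])/r[:,2]; return (o+r*t[:,None])[:,:2]
def pix(d,P):
    P=np.array(P,float).reshape(-1,3); Ti=np.linalg.inv(d["T"]); c=P@Ti[:3,:3].T+Ti[:3,3]
    c=c*[1,-1,-1]; return cv2.projectPoints(c,np.zeros(3),np.zeros(3),d["K"],d["D"])[0].reshape(-1,2)
def blobs(im,lo,hi,amin=15):
    m=cv2.inRange(cv2.cvtColor(im,cv2.COLOR_BGR2HSV),np.array(lo),np.array(hi))
    n,_,st,c=cv2.connectedComponentsWithStats(m); return [(c[i].round(1).tolist(),int(st[i,4])) for i in range(1,n) if st[i,4]>=amin]
def yaw():
    w,x,y,z=sensors.observe()["orientation"]; m=R.from_quat([x,y,z,w]).as_matrix(); return np.degrees(np.arctan2(m[1,0],m[0,0])),m
def go(x,y,z,yw=None):
    """print shift in current tool axes to the target, and twist in degrees"""
    a,m=yaw(); p=np.array(sensors.observe()["position"]); print("pos",p.round(1),"yaw",round(a,2),"tilt",m[:,2].round(4))
    print("tool shift mm",(m.T@(np.array([x,y,z])-p)).round(1), "twist(+ = yaw down)", None if yw is None else round(a-yw,2))
E
python3 - <<'E'
from h import *
d=snap("top")
b=blobs(d["image"],(105,140,60),(130,255,255))
for c,a in b: print(c,a,toplane(d,c,25)[0].round())
for nm,lo,hi in(("red",(0,190,110),(4,255,255)),("green",(60,120,40),(85,255,255))):
    for c,a in blobs(d["image"],lo,hi): print(nm,c,a,toplane(d,c,32)[0].round())
print("stand",toplane(d,[394,227],55),"mouldcorners",toplane(d,[[241,182],[335,158],[357,231],[262,256]],40).round())
E
python3 - <<'E'
import cv2
im=cv2.imread('pics/top0.png')[110:300,120:430];cv2.imwrite('pics/crop1.png',cv2.resize(im,None,fx=2.5,fy=2.5,interpolation=2))
E
```

```text
[401.7, 178.5] 96 [ 639. -394.]
[291.2, 180.6] 78 [636. -55.]
[262.4, 187.8] 76 [615.  32.]
[212.4, 216.8] 52 [529. 185.]
[305.5, 233.0] 66 [476. -96.]
[275.4, 238.7] 60 [460.  -5.]
[184.5, 244.8] 53 [445. 270.]
[213.4, 243.5] 50 [448. 182.]
[153.7, 249.8] 56 [431. 365.]
stand [[ 490.45694343 -357.50028568]] mouldcorners [[ 632.   96.]
 [ 701. -188.]
 [ 480. -250.]
 [ 410.   35.]]
```

View pics/crop1.png

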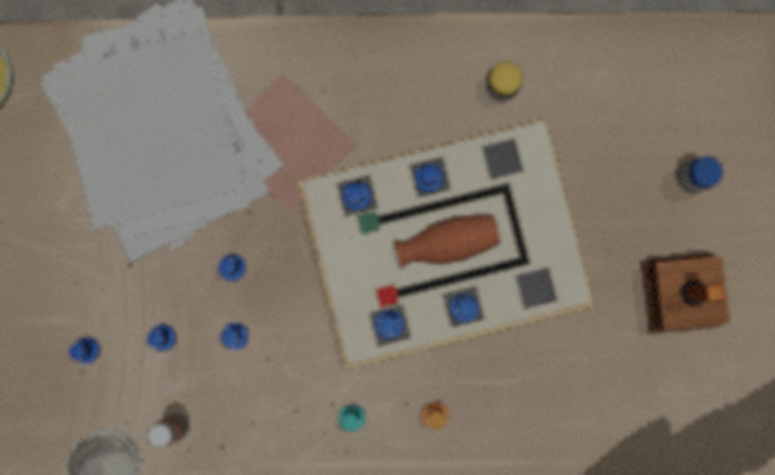

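The enlarged crop confirms four plain blue spares; the turquoise and orange ones are look-alikes. Pockets 3 and 6 are empty. Next I move over the mould for a close wrist view.

```bash
python3 -c "
from h import *
go(520,-77,350,13.7)"
```

```text
pos [ 269.2 -563.5  230.7] yaw 25.55 tilt [-7.0e-04  1.2e-03 -1.0e+00]
tool shift mm [ 436.  -331.  -118.9] twist(+ = yaw down) 11.85
```

```bash
python3 -m pendant '{"xyz":[[0.01,-0.008,-0.012],[0.018,-0.014,-0.012],[0.023,-0.017,-0.012],[0.025,-0.019,-0.012],[0.025,-0.019,-0.012],[0.025,-0.019,-0.012],[0.025,-0.019,-0.012],[0.025,-0.019,-0.012],[0.025,-0.019,-0.012],[0.025,-0.019,-0.012]],"twist":[0,0,0,0,0,0,0,0,0,0],"jaw":[0.06,0.06,0.06,0.06,0.06,0.06,0.06,0.06,0.06,0.06]}' 30
python3 -m pendant '{"xyz":[[0.025,-0.019,0],[0.025,-0.019,0],[0.025,-0.019,0],[0.025,-0.019,0],[0.025,-0.019,0],[0.025,-0.019,0],[0.025,-0.019,0],[0.02,-0.015,0],[0.013,-0.01,0],[0,0,0]],"twist":[0,0,0,0,0,0,0,0,0,0],"jaw":[0.06,0.06,0.06,0.06,0.06,0.06,0.06,0.06,0.06,0.06]}'
python3 -m pendant '{"xyz":[[0,0,0],[0,0,0],[0,0,0],[0,0,0],[0,0,0],[0,0,0],[0,0,0],[0,0,0],[0,0,0],[0,0,0]],"twist":[3,3,3,2.8,0,0,0,0,0,0],"jaw":[0.06,0.06,0.06,0.06,0.06,0.06,0.06,0.06,0.06,0.06]}'
python3 - <<'E'
from h import *
d=snap("wrist","w1"); go(520,-77,350,13.7)
print(d["fov_y"],d["D"],np.round(d["hand_eye"],3).tolist())
E
```

```text
clock: 0.98
position: [399.7, -308.6, 352.7]
orientation: [0.0, 0.975, 0.221, 0.0]
wrist_force: [0.8, -1.0, -0.3]
width: 60.0
clock: 1.82
position: [520.0, -73.1, 352.1]
orientation: [-0.001, 0.974, 0.225, 0.001]
wrist_force: [-0.2, -0.2, 0.2]
width: 59.9
clock: 2.65
position: [518.7, -79.1, 351.3]
orientation: [0.0, 0.993, 0.12, -0.0]
wrist_force: [0.1, 0.0, -0.1]
width: 60.0
pos [518.7 -79.1 351.3] yaw 13.76 tilt [-1.e-04 -0.e+00 -1.e+00]
tool shift mm [ 1.7 -1.7  1.3] twist(+ = yaw down) 0.06
60.9073710962529 [-0.09259778  0.          0.          0.          0.        ] [[-0.0, 0.95, 0.313, 79.614], [1.0, 0.0, 0.001, -1.533], [0.001, 0.313, -0.95, -140.767], [0.0, 0.0, 0.0, 1.0]]
```

View pics/w1.png

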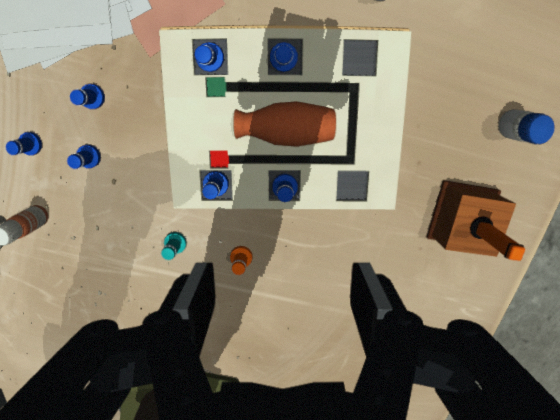

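The wrist view shows everything: red pad (219,159), green pad (216,87), empty pockets 6 (360,57) and 3 (352,185), spares (90,96), (84,157), (25,144), and the stylus in the stand, tilted only by perspective.

```bash
cat >> h.py <<'E'
XY=np.array([[-45,85],[45,85],[80,-90],[-80,-90]],float)
def rigid(A,B):
    a=A-A.mean(0);b=B-B.mean(0); th=np.arctan2((a[:,0]*b[:,1]-a[:,1]*b[:,0]).sum(),(a*b).sum()); c,s=np.cos(th),np.sin(th); M=np.array([[c,-s],[s,c]])
    t=B.mean(0)-M@A.mean(0); return np.degrees(th),M,t,(A@M.T+t-B)
E
python3 - <<'E'
from h import *
im=cv2.imread("pics/w1.png"); 
import types
d=snap("wrist"); 
red=[b for b in blobs(im,(0,200,120),(8,255,255),60) if b[0][1]<170]; gr=blobs(im,(60,80,40),(85,255,255),80)
print("red",red,"green",gr)
hsv=cv2.cvtColor(im,cv2.COLOR_BGR2HSV); g=blobs(im,(90,0,40),(140,110,100),300); print("grey",[x for x in g if x[0][1]<220 and x[0][0]>330])
b=[x for x in blobs(im,(108,150,50),(128,255,255),60)]
for c,a in b: print("blue",c,a,toplane(d,c,22)[0].round(1))
for row in ([219,159],[216,87],[360,57],[352,185],[85,110]): print(row,hsv[row[1],row[0]])
E
```

```text
red [([219.0, 158.6], 259)] green [([216.0, 86.4], 344)]
grey [([359.2, 57.3], 934), ([351.8, 184.9], 664)]
blue [208.9, 56.4] 597 [611.7  39.4]
blue [283.4, 56.3] 604 [633.  -50.6]
blue [93.4, 95.9] 364 [531.5 179.5]
blue [77.3, 96.9] 176 [525.7 201.3]
blue [537.1, 128.5] 759 [ 634.4 -407.7]
blue [30.1, 143.1] 363 [449.2 265. ]
blue [12.6, 147.3] 148 [437.4 291.7]
blue [89.2, 155.2] 334 [451.4 177.9]
blue [74.3, 161.0] 151 [438.4 198.5]
blue [214.3, 184.5] 489 [451.1   1.9]
blue [284.7, 186.9] 486 [470.6 -92.3]
[219, 159] [  1 229 204]
[216, 87] [ 73 139 121]
[360, 57] [90 25 83]
[352, 185] [98 12 87]
[85, 110] [ 19  67 179]
```

```bash
python3 - <<'E'
from h import *
d=snap("wrist")
B=toplane(d,[[219,158.6],[216,86.4],[359.2,57.3],[351.8,184.9]],33)
th,M,t,r=rigid(XY,B); print("mould yaw",th,"t",t,"res",r.round(1).tolist())
print("pocket3",M@[-80,-90]+t,"pocket6",M@[80,-90]+t)
for lo,hi in (((93.4,95.9),(77.3,96.9)),((89.2,155.2),(74.3,161.0))): print(toplane(d,lo,9),toplane(d,hi,40))
print("stand top",toplane(d,[481,228],55))
go(531,184,150,13.7)
E
```

```text
mould yaw 13.53771630412565 t [554.43180807 -71.44542488] res [[0.4, -0.2], [-0.3, -0.0], [-0.3, 0.1], [0.2, 0.1]]
pocket3 [ 497.72221086 -177.67170027] pocket6 [ 653.27677706 -140.21803647]
[[529.77284573 186.06912991]] [[528.37923062 191.32462096]]
[[447.46247493 184.41229496]] [[444.47245257 188.67740653]]
stand top [[ 487.31555971 -362.93071876]]
pos [518.8 -79.1 351.3] yaw 13.75 tilt [-1.e-04 -0.e+00 -1.e+00]
tool shift mm [  74.4 -252.6  201.3] twist(+ = yaw down) 0.05
```

```bash
python3 -m pendant '{"xyz":[[0.003,-0.010,0.008],[0.006,-0.022,0.018],[0.009,-0.032,0.026],[0.01,-0.034,0.026],[0.01,-0.034,0.026],[0.01,-0.034,0.026],[0.01,-0.034,0.026],[0.009,-0.030,0.023],[0.005,-0.018,0.015],[0.002,-0.008,0.006]],"twist":[0.2,0,0,0,0,0,0,0,0,0],"jaw":[0.06,0.06,0.06,0.06,0.06,0.06,0.06,0.06,0.06,0.06]}' 30
python3 -m pendant '{"xyz":[[0,0,0],[0,0,0],[0,0,0],[0,0,0],[0,0,0],[0,0,0],[0,0,0],[0,0,0],[0,0,0],[0,0,0]],"twist":[0,0,0,0,0,0,0,0,0,0],"jaw":[0.06,0.06,0.06,0.06,0.06,0.06,0.06,0.06,0.06,0.06]}'
python3 - <<'E'
from h import *
d=snap("wrist","w2")
for c,a in blobs(d["image"],(108,150,50),(128,255,255),60): print(c,a,toplane(d,c,9)[0].round(1),toplane(d,c,42)[0].round(1))
go(529,188,12,13.54)
E
```

```text
clock: 3.63
position: [528.7, 183.6, 154.7]
orientation: [-0.001, 0.993, 0.121, -0.002]
wrist_force: [-0.9, -0.9, 0.1]
width: 59.6
clock: 4.47
position: [530.4, 179.4, 157.0]
orientation: [0.0, 0.993, 0.118, 0.0]
wrist_force: [1.3, -0.3, -0.1]
width: 60.1
[490.8, 139.0] 1209 [611.3  22.2] [610.8  42.5]
[522.3, 147.7] 661 [611.8  -8.5] [611.3  15.2]
[269.3, 186.0] 1152 [528.2 191.8] [537.3 192.7]
[57.7, 239.2] 667 [434.  370.2] [453.8 350.7]
[157.9, 247.7] 733 [449.  276.6] [467.1 267.8]
[33.3, 258.0] 360 [407.7 394.5] [430.5 372.2]
[252.8, 267.5] 744 [450.1 189.4] [468.1 190.5]
[142.7, 268.7] 402 [424.1 288.1] [445.1 277.9]
[248.7, 291.1] 378 [425. 188.] [445.8 189.3]
[547.5, 316.5] 607 [ 460.8 -116.1] [477.6 -80. ]
[460.4, 312.5] 589 [447.3 -18.7] [465.6   6.2]
pos [530.4 179.4 157. ] yaw 13.55 tilt [ 0.e+00 -1.e-04 -1.e+00]
tool shift mm [  0.7  -8.7 145. ] twist(+ = yaw down) 0.01
```

View pics/w2.png

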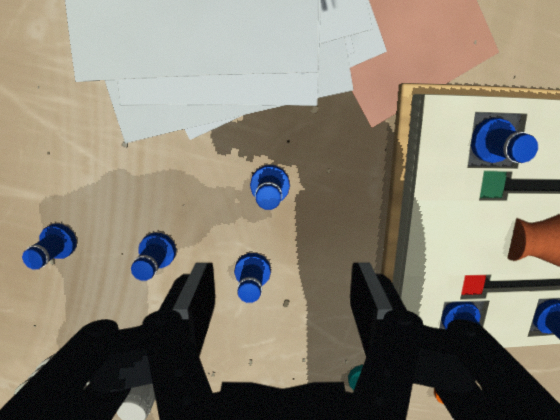

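In this view spare A has its foot at (270,183) and top at (268,198), giving about (528,191). Spare B at (253,268)/(249,291) gives about (447,189). Now I grip A.

```bash
python3 -m pendant '{"xyz":[[0,-0.006,0.006],[0,-0.006,0.014],[0,0,0.02],[0,0,0.022],[0,0,0.022],[0,0,0.022],[0,0,0.018],[0,0,0.012],[0,0,0.007],[0,0,0]],"twist":[0,0,0,0,0,0,0,0,0,0],"jaw":[0.06,0.06,0.06,0.06,0.06,0.06,0.06,0.06,0.06,0.06]}' 30
python3 -m pendant '{"xyz":[[0,0,0],[0,0,0],[0,0,0],[0,0,0],[0,0,0],[0,0,0],[0,0,0],[0,0,0],[0,0,0],[0,0,0]],"twist":[0,0,0,0,0,0,0,0,0,0],"jaw":[0.05,0.03,0.01,0.01,0.01,0.01,0.01,0.01,0.01,0.01]}' 30
python3 -c "
from h import *
go(653.3,-140.2,150,13.54)"
```

```text
clock: 5.35
position: [526.7, 191.1, 12.6]
orientation: [0.0, 0.993, 0.118, -0.001]
wrist_force: [-0.7, 0.5, -0.8]
width: 59.9
clock: 6.18
position: [528.3, 191.3, 15.1]
orientation: [-0.0, 0.993, 0.118, 0.001]
wrist_force: [-1.8, -0.5, 5.6]
width: 19.3
pos [528.3 191.3  15.1] yaw 13.53 tilt [ 1.8e-03  6.0e-04 -1.0e+00]
tool shift mm [  44.2  351.5 -134.9] twist(+ = yaw down) -0.01
```

```bash
python3 -m pendant '{"xyz":[[0,0,-0.006],[0,0,-0.012],[0,0,-0.016],[0,0,-0.016],[0,0.005,-0.016],[0.001,0.012,-0.016],[0.003,0.022,-0.016],[0.004,0.03,-0.014],[0.004,0.032,-0.012],[0.004,0.034,-0.010]],"twist":[0,0,0,0,0,0,0,0,0,0],"jaw":[0.01,0.01,0.01,0.01,0.01,0.01,0.01,0.01,0.01,0.01]}' 30
python3 -m pendant '{"xyz":[[0.004,0.034,0],[0.004,0.034,0],[0.004,0.034,0],[0.004,0.034,0],[0.004,0.032,0],[0.004,0.025,0],[0.003,0.015,0],[0.001,0.008,0],[0,0,0],[0,0,0]],"twist":[0,0,0,0,0,0,0,0,0,0],"jaw":[0.01,0.01,0.01,0.01,0.01,0.01,0.01,0.01,0.01,0.01]}'
python3 - <<'E'
from h import *
d=snap("wrist","w3"); go(653.3,-140.2,60,13.54)
print(pix(d,[[653.3,-140.2,40],[653.3,-140.2,130]]))
E
```

```text
clock: 7.02
position: [575.2, 63.0, 150.2]
orientation: [-0.0, 0.993, 0.119, 0.001]
wrist_force: [0.9, 0.0, -0.8]
width: 19.1
clock: 7.85
position: [652.1, -138.8, 148.3]
orientation: [-0.001, 0.993, 0.118, -0.0]
wrist_force: [0.1, -0.0, -0.5]
width: 19.0
pos [ 652.1 -137.7  148.3] yaw 13.66 tilt [-6.0e-04  1.6e-03 -1.0e+00]
tool shift mm [ 0.6  2.8 88.3] twist(+ = yaw down) 0.12
[[287.04955587 200.19431613]
 [289.02976063 255.24641521]]
```

View pics/w3.png

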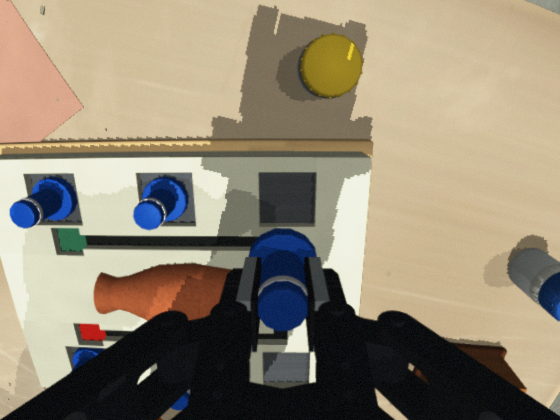

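The stud is held upright, and pocket 6's centre at (287,199) agrees with the prediction. Lowering.

```bash
python3 -m pendant '{"xyz":[[0.0006,0.0028,0.006],[0,0,0.012],[0,0,0.016],[0,0,0.016],[0,0,0.014],[0,0,0.012],[0,0,0.010],[0,0,0.007],[0,0,0.005],[0,0,0.0025]],"twist":[0,0,0,0,0,0,0,0,0,0],"jaw":[0.01,0.01,0.01,0.01,0.01,0.01,0.01,0.01,0.01,0.01]}' 30
python3 -m pendant '{"xyz":[[0,0,0],[0,0,0],[0,0,0],[0,0,0],[0,0,0],[0,0,0],[0,0,0],[0,0,0],[0,0,0],[0,0,0]],"twist":[0,0,0,0,0,0,0,0,0,0],"jaw":[0.01,0.01,0.01,0.01,0.01,0.02,0.03,0.04,0.045,0.045]}'
python3 -m pendant '{"xyz":[[0,0,-0.006],[0,0,-0.012],[0,0,-0.018],[0,0,-0.018],[0,0,-0.016],[0,0,-0.014],[0,0,-0.010],[0,0,-0.006],[0,0,0],[0,0,0]],"twist":[0,0,0,0,0,0,0,0,0,0],"jaw":[0.045,0.045,0.045,0.045,0.045,0.045,0.045,0.045,0.045,0.045]}'
python3 - <<'E'
from h import *
d=snap("wrist","w4"); go(447,188.5,150,13.54)
E
```

```text
clock: 8.73
position: [653.6, -142.4, 47.1]
orientation: [-0.0, 0.993, 0.118, -0.0]
wrist_force: [-5.2, 0.5, 17.5]
width: 19.2
clock: 9.57
position: [653.9, -142.5, 47.6]
orientation: [0.0, 0.993, 0.118, 0.0]
wrist_force: [-0.6, -0.3, 1.1]
width: 45.2
clock: 10.4
position: [653.6, -142.5, 147.6]
orientation: [0.0, 0.993, 0.118, -0.0]
wrist_force: [0.7, -0.1, -0.1]
width: 45.1
pos [ 653.3 -142.4  147. ] yaw 13.55 tilt [-0.0012  0.     -1.    ]
tool shift mm [-123.  -370.    -2.8] twist(+ = yaw down) 0.01
```

View pics/w4.png

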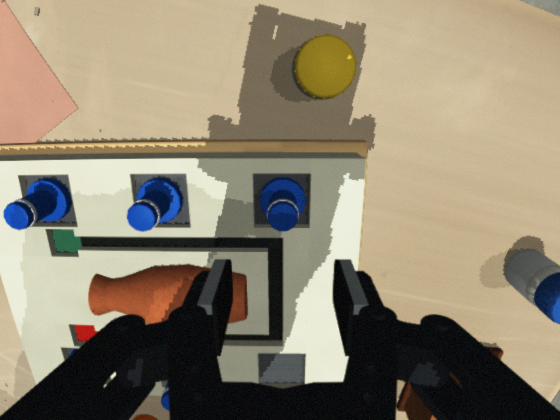

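Pocket 6's stud is seated like its neighbours at (283,200). Next is spare B.

```bash
python3 -m pendant '{"xyz":[[-0.003,-0.010,0],[-0.007,-0.020,0],[-0.010,-0.030,0],[-0.011,-0.034,0],[-0.012,-0.034,0],[-0.012,-0.034,0],[-0.012,-0.034,0],[-0.012,-0.034,0],[-0.012,-0.034,0],[-0.012,-0.034,0]],"twist":[0,0,0,0,0,0,0,0,0,0],"jaw":[0.06,0.06,0.06,0.06,0.06,0.06,0.06,0.06,0.06,0.06]}' 30
python3 -m pendant '{"xyz":[[-0.009,-0.032,0],[-0.006,-0.020,0],[-0.003,-0.012,0],[-0.002,-0.008,0],[0,0,0],[0,0,0],[0,0,0],[0,0,0],[0,0,0],[0,0,0]],"twist":[0,0,0,0,0,0,0,0,0,0],"jaw":[0.06,0.06,0.06,0.06,0.06,0.06,0.06,0.06,0.06,0.06]}'
python3 - <<'E'
from h import *
d=snap("wrist","w5"); 
for c,a in blobs(d["image"],(108,150,50),(128,255,255),200): 
  if c[0]<400: print(c,a,toplane(d,c,9)[0].round(1),toplane(d,c,42)[0].round(1))
go(447,188.5,14,13.54); print(pix(d,[[447,188.5,0],[447,188.5,44]]))
E
```

```text
clock: 11.28
position: [481.5, 124.7, 147.1]
orientation: [-0.0, 0.993, 0.118, -0.001]
wrist_force: [0.4, 1.0, 0.3]
width: 60.1
clock: 12.12
position: [448.0, 187.6, 147.5]
orientation: [0.0, 0.993, 0.117, 0.0]
wrist_force: [-0.1, -0.6, -0.1]
width: 60.1
[64.9, 159.9] 1110 [431.6 369. ] [442.6 350. ]
[178.9, 165.8] 851 [448.1 274.6] [457.2 266.7]
[36.5, 170.2] 518 [417.1 393.8] [429.9 371.8]
[161.0, 180.0] 532 [433.  287.3] [443.9 277.9]
[281.6, 186.2] 727 [450.6 190.6] [459.4 192.6]
[281.4, 205.9] 510 [434.2 186.8] [444.9 189.3]
pos [447.9 187.8 147.5] yaw 13.47 tilt [ 1.e-04 -3.e-04 -1.e+00]
tool shift mm [ -0.7  -0.9 133.5] twist(+ = yaw down) -0.07
[[283.02002925 187.96352556]
 [283.12116752 204.38071983]]
```

```bash
python3 -m pendant '{"xyz":[[-0.001,-0.002,0.006],[0,0,0.013],[0,0,0.018],[0,0,0.020],[0,0,0.020],[0,0,0.020],[0,0,0.016],[0,0,0.012],[0,0,0.007],[0,0,0]],"twist":[0,0,0,0,0,0,0,0,0,0],"jaw":[0.06,0.06,0.06,0.06,0.06,0.06,0.06,0.06,0.06,0.06]}' 30
python3 -m pendant '{"xyz":[[0,0,0],[0,0,0],[0,0,0],[0,0,0],[0,0,0],[0,0,0],[0,0,0],[0,0,0],[0,0,0],[0,0,0]],"twist":[0,0,0,0,0,0,0,0,0,0],"jaw":[0.05,0.03,0.01,0.01,0.01,0.01,0.01,0.01,0.01,0.01]}' 30
python3 -m pendant '{"xyz":[[0,0,-0.006],[0,0,-0.012],[0,0,-0.018],[0,0,-0.020],[0,0,-0.020],[0,0,-0.020],[0,0,-0.018],[0,0,-0.012],[0,0,-0.008],[0,0,0]],"twist":[0,0,0,0,0,0,0,0,0,0],"jaw":[0.01,0.01,0.01,0.01,0.01,0.01,0.01,0.01,0.01,0.01]}' 30
python3 -c "
from h import *
go(497.7,-177.7,150,13.54)"
```

```text
clock: 13.0
position: [445.3, 190.0, 14.1]
orientation: [0.0, 0.993, 0.118, -0.001]
wrist_force: [0.0, 0.4, 0.5]
width: 60.0
clock: 13.83
position: [446.6, 190.2, 16.3]
orientation: [-0.0, 0.993, 0.118, 0.001]
wrist_force: [0.0, -0.6, 6.1]
width: 19.1
clock: 14.67
position: [446.9, 190.4, 151.1]
orientation: [-0.0, 0.993, 0.118, 0.001]
wrist_force: [-0.3, -0.8, 0.2]
width: 19.2
pos [446.9 190.4 151.1] yaw 13.53 tilt [ 0.0027  0.0013 -1.    ]
tool shift mm [-36.7 369.8   0.8] twist(+ = yaw down) -0.01
```

```bash
python3 -m pendant '{"xyz":[[-0.001,0.010,0],[-0.002,0.020,0],[-0.003,0.030,0],[-0.0035,0.034,0],[-0.0035,0.034,0],[-0.0035,0.034,0],[-0.0035,0.034,0],[-0.0035,0.034,0],[-0.0035,0.034,0],[-0.003,0.034,0]],"twist":[0,0,0,0,0,0,0,0,0,0],"jaw":[0.01,0.01,0.01,0.01,0.01,0.01,0.01,0.01,0.01,0.01]}' 30
python3 -m pendant '{"xyz":[[-0.003,0.030,0],[-0.003,0.020,0],[-0.002,0.014,0],[-0.001,0.008,0],[0,0,0],[0,0,0],[0,0,0],[0,0,0],[0,0,0],[0,0,0]],"twist":[0,0,0,0,0,0,0,0,0,0],"jaw":[0.01,0.01,0.01,0.01,0.01,0.01,0.01,0.01,0.01,0.01]}'
python3 -c "
from h import *
go(497.7,-177.7,49,13.54)"
```

```text
clock: 15.5
position: [485.3, -109.1, 148.3]
orientation: [-0.0, 0.993, 0.118, -0.002]
wrist_force: [1.0, 0.8, -0.5]
width: 19.0
clock: 16.33
position: [494.9, -177.8, 149.6]
orientation: [-0.0, 0.993, 0.119, 0.0]
wrist_force: [0.1, -0.6, 0.0]
width: 19.0
pos [ 494.9 -177.8  149.6] yaw 13.64 tilt [-0.e+00  2.e-04 -1.e+00]
tool shift mm [  2.7   0.6 100.6] twist(+ = yaw down) 0.1
```

```bash
python3 -m pendant '{"xyz":[[0.0027,0.0006,0.006],[0,0,0.012],[0,0,0.016],[0,0,0.016],[0,0,0.014],[0,0,0.012],[0,0,0.010],[0,0,0.008],[0,0,0.005],[0,0,0.0025]],"twist":[0.1,0,0,0,0,0,0,0,0,0],"jaw":[0.01,0.01,0.01,0.01,0.01,0.01,0.01,0.01,0.01,0.01]}' 30
python3 -m pendant '{"xyz":[[0,0,0],[0,0,0],[0,0,0],[0,0,0],[0,0,0],[0,0,0],[0,0,0],[0,0,0],[0,0,0],[0,0,0]],"twist":[0,0,0,0,0,0,0,0,0,0],"jaw":[0.01,0.01,0.01,0.01,0.01,0.02,0.03,0.04,0.045,0.045]}'
python3 -m pendant '{"xyz":[[0,0,-0.006],[0,0,-0.012],[0,0,-0.020],[0,0,-0.024],[0,0,-0.024],[0,0,-0.024],[0,0,-0.024],[0,0,-0.024],[0,0,-0.012],[0,0,-0.006]],"twist":[0,0,0,0,0,0,0,0,0,0],"jaw":[0.045,0.045,0.045,0.045,0.045,0.045,0.045,0.045,0.045,0.045]}'
python3 -m pendant '{"xyz":[[0,0.008,-0.006],[0,0.015,-0.012],[0,0.02,-0.01],[0,0.02,0],[0,0.02,0],[0,0.02,0],[0,0.015,0],[0,0.01,0],[0,0,0],[0,0,0]],"twist":[0,0,0,0,0,0,0,0,0,0],"jaw":[0.06,0.06,0.06,0.06,0.06,0.06,0.06,0.06,0.06,0.06]}'
python3 - <<'E'
from h import *
d=snap("wrist","w6"); go(487,-363,260,13.54)
E
```

```text
clock: 17.17
position: [497.4, -178.4, 48.2]
orientation: [0.0, 0.993, 0.117, -0.0]
wrist_force: [-5.6, 2.1, 30.3]
width: 19.2
clock: 18.0
position: [497.5, -178.7, 47.9]
orientation: [0.0, 0.993, 0.117, -0.0]
wrist_force: [-0.3, -0.2, -0.6]
width: 44.9
clock: 18.83
position: [498.5, -178.9, 226.5]
orientation: [0.001, 0.993, 0.117, 0.002]
wrist_force: [-0.7, 0.7, 1.2]
width: 45.1
clock: 19.67
position: [526.8, -303.0, 251.3]
orientation: [-0.001, 0.993, 0.117, -0.001]
wrist_force: [0.4, 0.2, 0.1]
width: 60.1
pos [ 527.1 -302.   251.6] yaw 13.5 tilt [-0.001   0.0015 -1.    ]
tool shift mm [-53.2  50.   -8.5] twist(+ = yaw down) -0.04
```

View pics/w6.png

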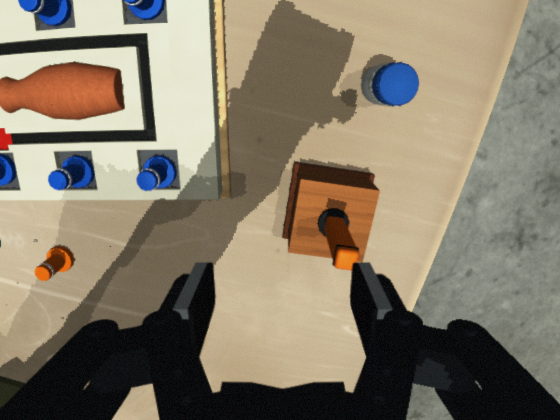

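Pocket 3 is filled (156,172) and both new studs are seated. The stand is at (332,218), and the handle top at (345,258) is slightly rotated. Measuring its yaw.

```bash
python3 - <<'E'
from h import *
d=snap("wrist"); im=d["image"]; hsv=cv2.cvtColor(im,cv2.COLOR_BGR2HSV)
print(hsv[258,345],hsv[235,338],hsv[190,320])
def rect(lo,hi,z,box):
    m=cv2.inRange(hsv,np.array(lo),np.array(hi)); k=np.zeros_like(m); x0,y0,x1,y1=box; k[y0:y1,x0:x1]=m[y0:y1,x0:x1]
    k=cv2.morphologyEx(k,cv2.MORPH_OPEN,np.ones((3,3)))
    c=max(cv2.findContours(k,0,2)[0],key=cv2.contourArea); w=toplane(d,c.reshape(-1,2),z).astype(np.float32)
    r=cv2.minAreaRect(w); print(z,cv2.contourArea(c),np.round(r[0],1),np.round(r[1],1),round(r[2],1))
v=int(hsv[258,345,2]); rect((5,180,v-30),(20,255,255),140,(300,225,380,290))
rect((5,90,80),(20,200,255),55,(270,150,400,262))
cv2.imwrite("pics/w7.png",cv2.resize(im[140:290,260:410],None,fx=4,fy=4,interpolation=2))
E
```

```text
[ 16 212 231] [ 13 245  78] [ 13 170 178]
140 261.0 [ 490.  -361.7] [15.1 15.4] 5.1
55 4263.0 [ 489.4 -361.9] [80.6 80.5] 5.0
```

View pics/w7.png

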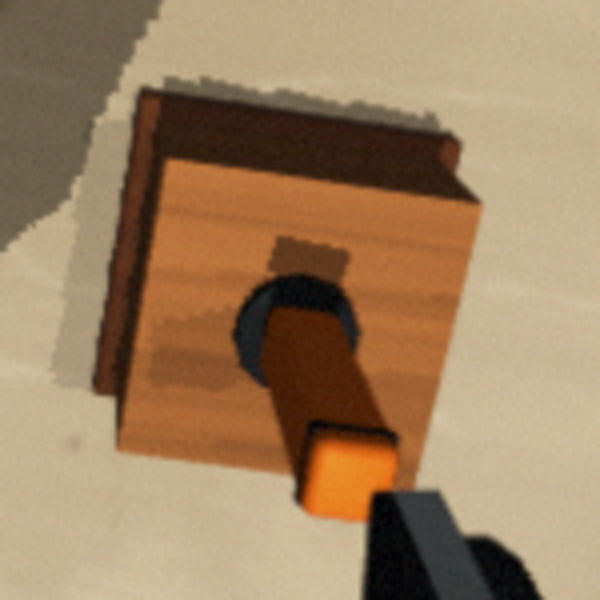

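The stand and stylus agree at (490,-362), yaw 5°. I turn and move above it.

```bash
python3 -m pendant '{"xyz":[[0,0,0],[0,0,0],[0,0,0],[0,0,0],[-0.01,0.01,0],[-0.015,0.015,0],[-0.015,0.015,0],[-0.008,0.005,0],[0,0,0],[0,0,0]],"twist":[2.5,3,3,0,0,0,0,0,0,0],"jaw":[0.05,0.05,0.05,0.05,0.05,0.05,0.05,0.05,0.05,0.05]}' 60
python3 -c "
from h import *
go(489.7,-361.8,81,5.0)"
```

```text
clock: 20.6
position: [483.2, -351.9, 252.1]
orientation: [-0.0, 0.999, 0.043, 0.0]
wrist_force: [0.1, 0.4, 0.9]
width: 50.3
pos [ 483.2 -351.9  252.1] yaw 4.93 tilt [ 4.e-04  6.e-04 -1.e+00]
tool shift mm [  5.6  10.5 171.1] twist(+ = yaw down) -0.07
```

```bash
python3 -m pendant '{"xyz":[[0.003,0.005,0],[0.0026,0.0055,0.01],[0,0,0.018],[0,0,0.022],[0,0,0.022],[0,0,0.015],[0,0,0.010],[0,0,0.003],[0,0,0],[0,0,0]],"twist":[0,0,0,0,0,0,0,0,0,0],"jaw":[0.05,0.05,0.05,0.05,0.05,0.05,0.05,0.05,0.05,0.05]}'
python3 - <<'E'
from h import *
d=snap("wrist","w8"); go(489.7,-361.8,81,5.0); print(pix(d,[[489.7,-361.8,140],[489.7,-361.8,60]]))
print(blobs(d["image"],(5,180,190),(20,255,255),60))
E
```

```text
clock: 21.43
position: [490.8, -362.2, 152.5]
orientation: [0.0, 0.999, 0.043, 0.001]
wrist_force: [0.1, -0.1, 0.3]
width: 49.7
pos [ 490.9 -362.4  152.9] yaw 4.96 tilt [ 0.0019 -0.001  -1.    ]
tool shift mm [-1.2 -0.8 71.9] twist(+ = yaw down) -0.04
[[284.46574717 263.86747138]
 [283.79701561 209.59776457]]
[]
```

View pics/w8.png

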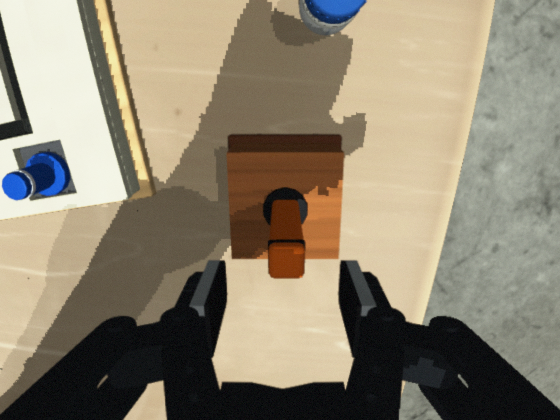

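The stylus is centred between the open fingers, with its handle top at (286,260). Grip and lift.

```bash
python3 -m pendant '{"xyz":[[0,0,0.006],[0,0,0.010],[0,0,0.014],[0,0,0.014],[0,0,0.012],[0,0,0.010],[0,0,0.006],[0,0,0],[0,0,0],[0,0,0]],"twist":[0,0,0,0,0,0,0,0,0,0],"jaw":[0.05,0.05,0.05,0.05,0.05,0.05,0.05,0.05,0.05,0.05]}' 60
python3 -m pendant '{"xyz":[[0,0,0],[0,0,0],[0,0,0],[0,0,0],[0,0,0],[0,0,0],[0,0,0],[0,0,0],[0,0,0],[0,0,0]],"twist":[0,0,0,0,0,0,0,0,0,0],"jaw":[0.04,0.03,0.02,0.01,0.005,0.005,0.005,0.005,0.005,0.005]}' 60
python3 -c "
from h import *
go(489.7,-361.8,200,5.0)"
```

```text
clock: 22.32
position: [490.4, -362.4, 80.6]
orientation: [0.0, 0.999, 0.043, 0.001]
wrist_force: [-0.1, 0.1, 0.4]
width: 50.1
clock: 23.15
position: [490.2, -362.4, 80.5]
orientation: [0.0, 0.999, 0.043, 0.0]
wrist_force: [-0.1, -0.7, 5.3]
width: 17.4
pos [ 490.2 -362.4   80.5] yaw 4.94 tilt [ 7.e-04 -7.e-04 -1.e+00]
tool shift mm [  -0.3   -0.5 -119.5] twist(+ = yaw down) -0.06
```

```bash
python3 -m pendant '{"xyz":[[0,0,-0.005],[0,0,-0.010],[0,0,-0.014],[0,0,-0.016],[0,0,-0.016],[0,0,-0.016],[0,0,-0.016],[0,0,-0.012],[0,0,-0.007],[0,0,0]],"twist":[0,0,0,0,0,0,0,-3,-3,-2.6],"jaw":[0.005,0.005,0.005,0.005,0.005,0.005,0.005,0.005,0.005,0.005]}' 60
python3 - <<'E'
from h import *
c,s=np.cos(np.radians(13.54)),np.sin(np.radians(13.54)); M=np.array([[c,-s],[s,c]]); t=np.array([554.4,-71.4])
for p in ((-45,85),(-45,-85),(45,-85),(45,85)): print(p,(M@p+t).round(1))
go(*(M@(-45,85)+t),190,13.54)
E
```

```text
clock: 23.98
position: [490.8, -362.4, 194.5]
orientation: [0.001, 0.993, 0.119, 0.001]
wrist_force: [0.2, -0.0, -1.0]
width: 17.3
(-45, 85) [490.8   0.7]
(-45, -85) [ 530.6 -164.6]
(45, -85) [ 618.  -143.5]
(45, 85) [578.2  21.8]
pos [ 490.8 -362.4  194.5] yaw 13.69 tilt [ 0.0029 -0.0018 -1.    ]
tool shift mm [  85.9 -352.8    3.8] twist(+ = yaw down) 0.15
```

```bash
python3 -m pendant '{"xyz":[[0.002,-0.008,0],[0.004,-0.018,0],[0.006,-0.026,0],[0.007,-0.030,0],[0.007,-0.030,0],[0.007,-0.030,0],[0.007,-0.030,0],[0.007,-0.030,0],[0.007,-0.030,0],[0.007,-0.030,0]],"twist":[0.15,0,0,0,0,0,0,0,0,0],"jaw":[0.005,0.005,0.005,0.005,0.005,0.005,0.005,0.005,0.005,0.005]}' 60
python3 -m pendant '{"xyz":[[0.007,-0.028,0],[0.006,-0.024,0],[0.005,-0.018,0],[0.004,-0.012,0],[0.002,-0.007,0],[0.001,-0.002,0],[0,0,0],[0,0,0],[0,0,0],[0,0,0]],"twist":[0,0,0,0,0,0,0,0,0,0],"jaw":[0.005,0.005,0.005,0.005,0.005,0.005,0.005,0.005,0.005,0.005]}'
python3 - <<'E'
from h import *
go(490.8,0.7,190,13.54)
d=snap("wrist","w9"); d2=snap("side")
print(pix(d,[[490.8,.7,32]]),pix(d2,[[490.8,.7,32]]))
a=d["image"]; c=d2["image"]; x,y=pix(d2,[[490.8,.7,80]])[0].astype(int); cc=cv2.resize(c[y-70:y+70,x-47:x+46],(280,420),interpolation=2)
cv2.imwrite("pics/w9b.png",np.hstack([a[:, :480],cc]))
E
```

```text
clock: 24.82
position: [487.6, -90.9, 192.1]
orientation: [-0.0, 0.993, 0.116, -0.0]
wrist_force: [1.2, 0.1, -0.4]
width: 17.4
clock: 25.65
position: [491.6, 0.1, 192.0]
orientation: [0.0, 0.993, 0.116, -0.0]
wrist_force: [-0.7, -0.5, -1.1]
width: 17.5
pos [4.916e+02 1.000e-01 1.920e+02] yaw 13.27 tilt [-3.e-04 -6.e-04 -1.e+00]
tool shift mm [-0.7 -0.8  2. ] twist(+ = yaw down) -0.27
[[283.24944652 183.93762512]] [[272.98675106 207.87846664]]
```

View pics/w9b.png

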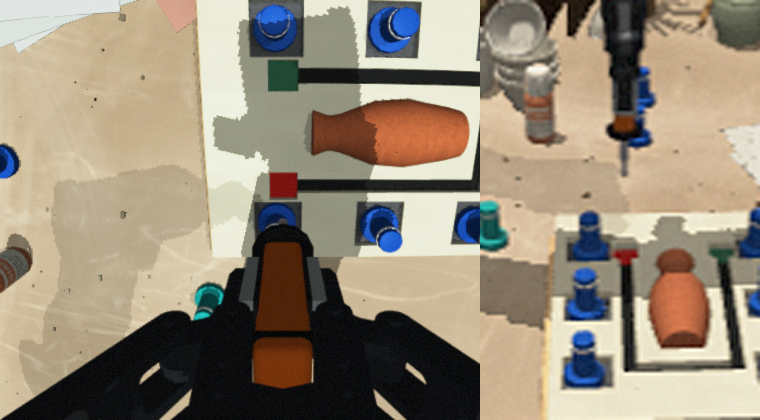

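The stylus hangs upright over the mould. The red pad is at (284,184) in the wrist view, against a predicted (283,184). I take one closer fix on the pads and groove.

```bash
python3 - <<'E'
from h import *
d=snap("wrist"); im=d["image"]
red=[b for b in blobs(im,(0,200,80),(6,255,255),150)]; gr=blobs(im,(60,80,40),(85,255,255),150); print(red,gr)
hsv=cv2.cvtColor(im,cv2.COLOR_BGR2HSV)
g=im.max(2)
for x in (330,400,460):
    for y0 in (55,165):
        col=g[y0:y0+40,x]; r=np.where(col<60)[0]; pr=[x,y0+(r.min()+r.max())/2]; w=toplane(d,pr,33)[0]
        c,s=np.cos(np.radians(13.54)),np.sin(np.radians(13.54)); M=np.array([[c,-s],[s,c]]); print(pr,len(r),"mould xy",(M.T@(w-[554.4,-71.4])).round(1))
for b in red+gr: print((M.T@(toplane(d,b[0],33)[0]-[554.4,-71.4])).round(1))
m=g[130:240,440:560]; 
go(490.8,.7,112,13.54)
E
```

```text
[([283.6, 185.0], 595)] [([283.3, 75.5], 885)]
[330, np.float64(75.5)] 14 mould xy [45.2 47.6]
[330, np.float64(185.0)] 11 mould xy [-45.6  44.7]
[400, np.float64(76.5)] 14 mould xy [45.  -9.2]
[400, np.float64(185.5)] 10 mould xy [-46.2 -17.1]
[460, np.float64(78.0)] 13 mould xy [ 45.1 -59.6]
[460, np.float64(185.5)] 10 mould xy [-46.2 -71.9]
[-45.5  85.1]
[45.2 85. ]
pos [491.7   0.6 192. ] yaw 13.33 tilt [-0.e+00 -3.e-04 -1.e+00]
tool shift mm [-0.9 -0.3 80. ] twist(+ = yaw down) -0.21
```

```bash
python3 -m pendant '{"xyz":[[-0.0009,-0.0003,0.005],[0,0,0.010],[0,0,0.014],[0,0,0.014],[0,0,0.010],[0,0,0.007],[0,0,0.004],[0,0,0.001],[0,0,0],[0,0,0]],"twist":[-0.2,0,0,0,0,0,0,0,0,0],"jaw":[0.005,0.005,0.005,0.005,0.005,0.005,0.005,0.005,0.005,0.005]}' 60
python3 -c "
from h import *
go(490.8,.7,104,13.54)"
```

```text
clock: 26.63
position: [491.2, 1.3, 127.4]
orientation: [0.0, 0.993, 0.118, 0.0]
wrist_force: [-1.1, -0.4, -0.9]
width: 17.4
pos [491.2   1.3 127.4] yaw 13.59 tilt [ 9.e-04  0.e+00 -1.e+00]
tool shift mm [-0.5  0.5 23.4] twist(+ = yaw down) 0.05
```

```bash
python3 -m pendant '{"xyz":[[-0.0005,0.0005,0.003],[0,0,0.004],[0,0,0.004],[0,0,0.003],[0,0,0.003],[0,0,0.002],[0,0,0.002],[0,0,0.002],[0,0,0],[0,0,0]],"twist":[0,0,0,0,0,0,0,0,0,0],"jaw":[0.005,0.005,0.005,0.005,0.005,0.005,0.005,0.005,0.005,0.005]}' 60
python3 -m pendant '{"xyz":[[0,0,0.0005],[0,0,0.0005],[0,0,0.0005],[0,0,0.0005],[0,0,0.0005],[0,0,0],[0,0,0],[0,0,0],[0,0,0],[0,0,0]],"twist":[0,0,0,0,0,0,0,0,0,0],"jaw":[0.005,0.005,0.005,0.005,0.005,0.005,0.005,0.005,0.005,0.005]}'
python3 -c "
from h import *
go(490.8,.7,102.5,13.54)"
```

```text
clock: 27.47
position: [490.5, 0.7, 104.0]
orientation: [0.0, 0.993, 0.118, -0.0]
wrist_force: [-0.2, 0.2, -0.6]
width: 17.5
clock: 28.3
position: [490.6, 0.7, 101.8]
orientation: [0.0, 0.993, 0.118, 0.0]
wrist_force: [-0.6, -0.6, 5.2]
width: 17.4
pos [490.6   0.7 101.8] yaw 13.59 tilt [ 6.e-04 -1.e-04 -1.e+00]
tool shift mm [ 0.1  0.  -0.7] twist(+ = yaw down) 0.05
```

Touched the groove floor (5 N at TCP z 101.8). I lift 1.5 mm and trace along tool +y at 24 mm/s.

```bash
python3 -m pendant '{"xyz":[[0,0,-0.0008],[0,0,-0.0007],[0,0.001,0],[0,0.002,0],[0,0.002,0],[0,0.002,0],[0,0.002,0],[0,0.002,0],[0,0.002,0],[0,0.002,0]],"twist":[0,0,0,0,0,0,0,0,0,0],"jaw":[0.005,0.005,0.005,0.005,0.005,0.005,0.005,0.005,0.005,0.005]}' 60
python3 -m pendant '{"xyz":[[0,0.002,0],[0,0.002,0],[0,0.002,0],[0,0.002,0],[0,0.002,0],[0,0.002,0],[0,0.002,0],[0,0.002,0],[0,0.002,0],[0,0.002,0]],"twist":[0,0,0,0,0,0,0,0,0,0],"jaw":[0.005,0.005,0.005,0.005,0.005,0.005,0.005,0.005,0.005,0.005]}'
python3 -m pendant '{"xyz":[[0,0.002,0],[0,0.002,0],[0,0.002,0],[0,0.002,0],[0,0.002,0],[0,0.002,0],[0,0.002,0],[0,0.002,0],[0,0.002,0],[0,0.002,0]],"twist":[0,0,0,0,0,0,0,0,0,0],"jaw":[0.005,0.005,0.005,0.005,0.005,0.005,0.005,0.005,0.005,0.005]}'
cat >> h.py <<'E'
def mp():
    c,s=np.cos(np.radians(13.54)),np.sin(np.radians(13.54)); M=np.array([[c,-s],[s,c]]); st=sensors.observe(); p=np.array(st["position"])
    print("mould xy",(M.T@(p[:2]-[554.4,-71.4])).round(2),"tip z",round(p[2]-69.8,1),"F mould",(M.T@np.array(st["wrist_force"])[:2]).round(1),"yaw",round(yaw()[0],2))
E
python3 -c "
from h import *
mp()"
```

```text
clock: 29.13
position: [494.0, -14.1, 103.0]
orientation: [0.0, 0.993, 0.118, -0.0]
wrist_force: [0.6, -0.4, -0.4]
width: 17.4
clock: 29.97
position: [498.7, -33.5, 103.0]
orientation: [0.0, 0.993, 0.118, 0.0]
wrist_force: [-0.2, -0.1, -0.0]
width: 17.1
clock: 30.8
position: [503.4, -53.0, 103.0]
orientation: [0.0, 0.993, 0.118, -0.0]
wrist_force: [-0.0, 0.8, -0.5]
width: 17.5
mould xy [-45.24  29.85] tip z 33.2 F mould [0.2 0.7] yaw 13.59
```

```bash
python3 -m pendant '{"xyz":[[0,0.002,0],[0,0.002,0],[0,0.002,0],[0,0.002,0],[0,0.002,0],[0,0.002,0],[0,0.002,0],[0,0.002,0],[0,0.002,0],[0,0.002,0]],"twist":[0,0,0,0,0,0,0,0,0,0],"jaw":[0.005,0.005,0.005,0.005,0.005,0.005,0.005,0.005,0.005,0.005]}' 60
python3 -m pendant '{"xyz":[[0,0.002,0],[0,0.002,0],[0,0.002,0],[0,0.002,0],[0,0.002,0],[0,0.002,0],[0,0.002,0],[0,0.002,0],[0,0.002,0],[0,0.002,0]],"twist":[0,0,0,0,0,0,0,0,0,0],"jaw":[0.005,0.005,0.005,0.005,0.005,0.005,0.005,0.005,0.005,0.005]}'
python3 -m pendant '{"xyz":[[0,0.002,0],[0,0.002,0],[0,0.002,0],[0,0.002,0],[0,0.002,0],[0,0.002,0],[0,0.002,0],[0,0.002,0],[0,0.002,0],[0,0.002,0]],"twist":[0,0,0,0,0,0,0,0,0,0],"jaw":[0.005,0.005,0.005,0.005,0.005,0.005,0.005,0.005,0.005,0.005]}'
python3 -m pendant '{"xyz":[[0,0.002,0],[0,0.002,0],[0,0.002,0],[0,0.002,0],[0,0.002,0],[0,0.002,0],[0,0.002,0],[0,0.002,0],[0,0.002,0],[0,0.002,0]],"twist":[0,0,0,0,0,0,0,0,0,0],"jaw":[0.005,0.005,0.005,0.005,0.005,0.005,0.005,0.005,0.005,0.005]}'
python3 -c "
from h import *
mp()"
```

```text
clock: 31.63
position: [508.1, -72.4, 103.0]
orientation: [0.0, 0.993, 0.118, -0.0]
wrist_force: [-0.3, -0.2, -0.4]
width: 17.0
clock: 32.47
position: [512.8, -91.8, 103.0]
orientation: [0.0, 0.993, 0.118, -0.0]
wrist_force: [0.4, 0.0, -0.1]
width: 17.4
clock: 33.3
position: [517.5, -111.3, 103.0]
orientation: [0.0, 0.993, 0.118, -0.0]
wrist_force: [-0.2, -0.7, -0.6]
width: 17.0
clock: 34.13
position: [522.2, -130.7, 103.0]
orientation: [0.0, 0.993, 0.118, 0.0]
wrist_force: [0.2, 0.9, -0.8]
width: 17.6
mould xy [-45.15 -50.11] tip z 33.2 F mould [0.4 0.9] yaw 13.6
```

```bash
python3 -m pendant '{"xyz":[[0,0.002,0],[0,0.002,0],[0,0.002,0],[0,0.002,0],[0,0.002,0],[0,0.002,0],[0,0.002,0],[0,0.002,0],[0,0.002,0],[0,0.002,0]],"twist":[0,0,0,0,0,0,0,0,0,0],"jaw":[0.005,0.005,0.005,0.005,0.005,0.005,0.005,0.005,0.005,0.005]}' 60
python3 -m pendant '{"xyz":[[0,0.002,0],[0,0.002,0],[0,0.002,0],[0,0.002,0],[0,0.002,0],[0,0.002,0],[0,0.002,0],[0.0001,0.0009,0],[0.002,0,0],[0.002,0,0]],"twist":[0,0,0,0,0,0,0,0,0,0],"jaw":[0.005,0.005,0.005,0.005,0.005,0.005,0.005,0.005,0.005,0.005]}'
python3 -m pendant '{"xyz":[[0.002,0,0],[0.002,0,0],[0.002,0,0],[0.002,0,0],[0.002,0,0],[0.002,0,0],[0.002,0,0],[0.002,0,0],[0.002,0,0],[0.002,0,0]],"twist":[0,0,0,0,0,0,0,0,0,0],"jaw":[0.005,0.005,0.005,0.005,0.005,0.005,0.005,0.005,0.005,0.005]}'
python3 -c "
from h import *
mp()"
```

```text
clock: 34.97
position: [526.9, -150.1, 103.0]
orientation: [0.0, 0.993, 0.118, -0.0]
wrist_force: [0.3, -0.4, -1.6]
width: 17.4
clock: 35.8
position: [534.5, -163.5, 103.0]
orientation: [0.0, 0.993, 0.118, -0.0]
wrist_force: [-0.1, -0.2, -0.9]
width: 16.9
clock: 36.63
position: [554.0, -158.7, 103.0]
orientation: [0.0, 0.993, 0.118, -0.0]
wrist_force: [-0.4, -0.4, -0.4]
width: 17.4
mould xy [-20.85 -84.82] tip z 33.2 F mould [-0.5 -0.3] yaw 13.6
```

```bash
python3 -m pendant '{"xyz":[[0.002,0,0],[0.002,0,0],[0.002,0,0],[0.002,0,0],[0.002,0,0],[0.002,0,0],[0.002,0,0],[0.002,0,0],[0.002,0,0],[0.002,0,0]],"twist":[0,0,0,0,0,0,0,0,0,0],"jaw":[0.005,0.005,0.005,0.005,0.005,0.005,0.005,0.005,0.005,0.005]}' 60
python3 -m pendant '{"xyz":[[0.002,0,0],[0.002,0,0],[0.002,0,0],[0.002,0,0],[0.002,0,0],[0.002,0,0],[0.002,0,0],[0.002,0,0],[0.002,0,0],[0.002,0,0]],"twist":[0,0,0,0,0,0,0,0,0,0],"jaw":[0.005,0.005,0.005,0.005,0.005,0.005,0.005,0.005,0.005,0.005]}'
python3 -m pendant '{"xyz":[[0.002,0,0],[0.002,0,0],[0.002,0,0],[0.002,0,0],[0.002,0,0],[0.002,0,0],[0.002,0,0],[0.002,0,0],[0.002,0,0],[0.002,0,0]],"twist":[0,0,0,0,0,0,0,0,0,0],"jaw":[0.005,0.005,0.005,0.005,0.005,0.005,0.005,0.005,0.005,0.005]}'
python3 -m pendant '{"xyz":[[0.002,0,0],[0.002,0,0],[0.0019,0,0],[0,-0.002,0],[0,-0.002,0],[0,-0.002,0],[0,-0.002,0],[0,-0.002,0],[0,-0.002,0],[0,-0.002,0]],"twist":[0,0,0,0,0,0,0,0,0,0],"jaw":[0.005,0.005,0.005,0.005,0.005,0.005,0.005,0.005,0.005,0.005]}'
python3 -c "
from h import *
mp()"
```

```text
clock: 37.47
position: [573.5, -154.0, 103.0]
orientation: [0.0, 0.993, 0.118, 0.0]
wrist_force: [-0.2, 0.2, -0.2]
width: 17.5
clock: 38.3
position: [592.9, -149.3, 103.0]
orientation: [0.0, 0.993, 0.118, -0.0]
wrist_force: [0.1, 0.5, -0.2]
width: 17.3
clock: 39.13
position: [612.3, -144.6, 103.1]
orientation: [0.0, 0.993, 0.118, 0.0]
wrist_force: [0.7, 0.3, -1.7]
width: 17.4
clock: 39.97
position: [614.5, -129.4, 103.1]
orientation: [0.0, 0.993, 0.118, 0.0]
wrist_force: [-0.1, -0.2, -1.4]
width: 17.1
mould xy [ 44.84 -70.5 ] tip z 33.3 F mould [-0.1 -0.2] yaw 13.6
```

```bash
python3 -m pendant '{"xyz":[[0,-0.002,0],[0,-0.002,0],[0,-0.002,0],[0,-0.002,0],[0,-0.002,0],[0,-0.002,0],[0,-0.002,0],[0,-0.002,0],[0,-0.002,0],[0,-0.002,0]],"twist":[0,0,0,0,0,0,0,0,0,0],"jaw":[0.005,0.005,0.005,0.005,0.005,0.005,0.005,0.005,0.005,0.005]}' 60
python3 -m pendant '{"xyz":[[0,-0.002,0],[0,-0.002,0],[0,-0.002,0],[0,-0.002,0],[0,-0.002,0],[0,-0.002,0],[0,-0.002,0],[0,-0.002,0],[0,-0.002,0],[0,-0.002,0]],"twist":[0,0,0,0,0,0,0,0,0,0],"jaw":[0.005,0.005,0.005,0.005,0.005,0.005,0.005,0.005,0.005,0.005]}'
python3 -m pendant '{"xyz":[[0,-0.002,0],[0,-0.002,0],[0,-0.002,0],[0,-0.002,0],[0,-0.002,0],[0,-0.002,0],[0,-0.002,0],[0,-0.002,0],[0,-0.002,0],[0,-0.002,0]],"twist":[0,0,0,0,0,0,0,0,0,0],"jaw":[0.005,0.005,0.005,0.005,0.005,0.005,0.005,0.005,0.005,0.005]}'
python3 -m pendant '{"xyz":[[0,-0.002,0],[0,-0.002,0],[0,-0.002,0],[0,-0.002,0],[0,-0.002,0],[0,-0.002,0],[0,-0.002,0],[0,-0.002,0],[0,-0.002,0],[0,-0.002,0]],"twist":[0,0,0,0,0,0,0,0,0,0],"jaw":[0.005,0.005,0.005,0.005,0.005,0.005,0.005,0.005,0.005,0.005]}'
python3 -c "
from h import *
mp()"
```

```text
clock: 40.8
position: [609.9, -110.1, 103.1]
orientation: [0.0, 0.993, 0.118, 0.0]
wrist_force: [0.6, -0.0, -0.7]
width: 17.4
clock: 41.63
position: [605.1, -90.6, 103.1]
orientation: [0.0, 0.993, 0.118, 0.0]
wrist_force: [0.7, -0.5, -0.2]
width: 17.3
clock: 42.47
position: [600.4, -71.2, 103.0]
orientation: [0.0, 0.993, 0.118, 0.0]
wrist_force: [-0.1, 0.1, -0.1]
width: 17.0
clock: 43.3
position: [595.7, -51.7, 103.0]
orientation: [0.0, 0.993, 0.118, 0.0]
wrist_force: [0.7, 0.2, -1.0]
width: 16.9
mould xy [44.8   9.46] tip z 33.2 F mould [0.8 0. ] yaw 13.6
```

Remaining: 75.5 mm.

```bash
python3 -m pendant '{"xyz":[[0,-0.002,0],[0,-0.002,0],[0,-0.002,0],[0,-0.002,0],[0,-0.002,0],[0,-0.002,0],[0,-0.002,0],[0,-0.002,0],[0,-0.002,0],[0,-0.002,0]],"twist":[0,0,0,0,0,0,0,0,0,0],"jaw":[0.005,0.005,0.005,0.005,0.005,0.005,0.005,0.005,0.005,0.005]}' 60
python3 -m pendant '{"xyz":[[0,-0.002,0],[0,-0.002,0],[0,-0.002,0],[0,-0.002,0],[0,-0.002,0],[0,-0.002,0],[0,-0.002,0],[0,-0.002,0],[0,-0.002,0],[0,-0.002,0]],"twist":[0,0,0,0,0,0,0,0,0,0],"jaw":[0.005,0.005,0.005,0.005,0.005,0.005,0.005,0.005,0.005,0.005]}'
python3 -m pendant '{"xyz":[[0,-0.002,0],[0,-0.002,0],[0,-0.002,0],[0,-0.002,0],[0,-0.002,0],[0,-0.002,0],[0,-0.002,0],[0,-0.002,0],[0,-0.002,0],[0,-0.002,0]],"twist":[0,0,0,0,0,0,0,0,0,0],"jaw":[0.005,0.005,0.005,0.005,0.005,0.005,0.005,0.005,0.005,0.005]}'
python3 -m pendant '{"xyz":[[0,-0.002,0],[0,-0.002,0],[0,-0.002,0],[0,-0.002,0],[0,-0.002,0],[0,-0.002,0],[0,-0.002,0],[0,-0.0015,0],[0,0,0],[0,0,0]],"twist":[0,0,0,0,0,0,0,0,0,0],"jaw":[0.005,0.005,0.005,0.005,0.005,0.005,0.005,0.005,0.005,0.005]}'
python3 -c "
from h import *
mp()"
python3 -m pendant '{"xyz":[[0,0,-0.002],[0,0,-0.005],[0,0,-0.008],[0,0,-0.012],[0,0,-0.014],[0,0,-0.014],[0,0,-0.014],[0,0,-0.012],[0,0,-0.008],[0,0,-0.003]],"twist":[0,0,0,0,0,0,0,0,0,0],"jaw":[0.005,0.005,0.005,0.005,0.005,0.005,0.005,0.005,0.005,0.005]}'
python3 -c "
from h import *
go(490.2,-362.4,195,5)"
```

```text
clock: 44.13
position: [591.1, -32.3, 103.0]
orientation: [0.0, 0.993, 0.118, 0.0]
wrist_force: [0.3, 0.1, -0.8]
width: 16.9
clock: 44.97
position: [586.3, -12.8, 103.0]
orientation: [0.0, 0.993, 0.118, 0.0]
wrist_force: [-0.6, 0.2, -0.2]
width: 17.1
clock: 45.8
position: [581.6, 6.6, 103.0]
orientation: [0.0, 0.993, 0.118, 0.0]
wrist_force: [-0.3, -0.4, -0.3]
width: 17.4
clock: 46.63
position: [578.1, 21.5, 103.1]
orientation: [0.0, 0.993, 0.118, 0.0]
wrist_force: [-0.7, -0.8, -0.9]
width: 17.2
mould xy [44.76 84.83] tip z 33.3 F mould [-0.9 -0.6] yaw 13.6
clock: 47.47
position: [578.9, 21.5, 196.9]
orientation: [0.0, 0.993, 0.118, 0.002]
wrist_force: [-0.1, -0.5, -1.0]
width: 17.4
pos [578.9  21.5 196.9] yaw 13.58 tilt [ 3.e-03  2.e-04 -1.e+00]
tool shift mm [-176.4  352.3    1.6] twist(+ = yaw down) 8.58
```

The groove is traced end to end with no wall contact. Back to the stand.

```bash
python3 -m pendant '{"xyz":[[-0.005,0.010,0],[-0.009,0.018,0],[-0.013,0.025,0],[-0.014,0.028,0],[-0.014,0.028,0],[-0.014,0.028,0],[-0.014,0.028,0],[-0.014,0.028,0],[-0.014,0.028,0],[-0.014,0.028,0]],"twist":[0,0,0,0,0,0,0,0,0,0],"jaw":[0.005,0.005,0.005,0.005,0.005,0.005,0.005,0.005,0.005,0.005]}' 60
python3 -m pendant '{"xyz":[[-0.014,0.028,0],[-0.013,0.025,0],[-0.011,0.021,0],[-0.007,0.015,0],[-0.004,0.009,0],[-0.002,0.005,0],[0,0,0],[0,0,0],[0,0,0],[0,0,0]],"twist":[0,0,0,0,0,0,3,3,2.6,0],"jaw":[0.005,0.005,0.005,0.005,0.005,0.005,0.005,0.005,0.005,0.005]}'
python3 -m pendant '{"xyz":[[0,0,0],[0,0,0],[0,0,0],[0,0,0],[0,0,0],[0,0,0],[0,0,0],[0,0,0],[0,0,0],[0,0,0]],"twist":[0,0,0,0,0,0,0,0,0,0],"jaw":[0.005,0.005,0.005,0.005,0.005,0.005,0.005,0.005,0.005,0.005]}'
python3 -c "
from h import *
go(490.2,-362.4,140,5)"
```

```text
clock: 48.3
position: [513.1, -252.2, 194.2]
orientation: [-0.0, 0.993, 0.118, -0.001]
wrist_force: [-0.8, 0.4, -1.0]
width: 17.5
clock: 49.13
position: [490.0, -360.5, 194.8]
orientation: [-0.001, 0.999, 0.044, -0.0]
wrist_force: [-0.7, 0.3, -1.1]
width: 17.0
clock: 49.97
position: [489.7, -362.0, 195.1]
orientation: [0.0, 0.999, 0.044, -0.0]
wrist_force: [0.5, -0.5, -0.3]
width: 17.2
pos [ 489.7 -362.   195.1] yaw 5.0 tilt [-0.e+00 -1.e-04 -1.e+00]
tool shift mm [ 0.5  0.4 55.1] twist(+ = yaw down) -0.0
```

```bash
python3 -m pendant '{"xyz":[[0.0005,0.0004,0.004],[0,0,0.008],[0,0,0.010],[0,0,0.010],[0,0,0.010],[0,0,0.007],[0,0,0.004],[0,0,0.002],[0,0,0],[0,0,0]],"twist":[0,0,0,0,0,0,0,0,0,0],"jaw":[0.005,0.005,0.005,0.005,0.005,0.005,0.005,0.005,0.005,0.005]}' 60
python3 -m pendant '{"xyz":[[0,0,0.004],[0,0,0.007],[0,0,0.008],[0,0,0.008],[0,0,0.008],[0,0,0.006],[0,0,0.005],[0,0,0.004],[0,0,0.003],[0,0,0.002]],"twist":[0,0,0,0,0,0,0,0,0,0],"jaw":[0.005,0.005,0.005,0.005,0.005,0.005,0.005,0.005,0.005,0.005]}'
python3 -c "
from h import *
go(490.2,-362.4,80.5,5)"
```

```text
clock: 50.8
position: [490.5, -362.5, 140.2]
orientation: [0.0, 0.999, 0.044, 0.0]
wrist_force: [0.3, -0.1, 0.4]
width: 17.2
clock: 51.63
position: [490.2, -362.4, 84.7]
orientation: [-0.0, 0.999, 0.044, -0.0]
wrist_force: [-0.0, -0.0, -1.2]
width: 17.3
pos [ 490.2 -362.4   84.7] yaw 4.99 tilt [-1.e-04  0.e+00 -1.e+00]
tool shift mm [-0.   0.   4.2] twist(+ = yaw down) -0.01
```

```bash
python3 -m pendant '{"xyz":[[0,0,0.001],[0,0,0.001],[0,0,0.001],[0,0,0.001],[0,0,0],[0,0,0],[0,0,0],[0,0,0],[0,0,0],[0,0,0]],"twist":[0,0,0,0,0,0,0,0,0,0],"jaw":[0.005,0.005,0.005,0.005,0.005,0.005,0.005,0.005,0.005,0.005]}' 60
python3 -m pendant '{"xyz":[[0,0,0],[0,0,0],[0,0,0],[0,0,0],[0,0,0],[0,0,0],[0,0,0],[0,0,0],[0,0,0],[0,0,0]],"twist":[0,0,0,0,0,0,0,0,0,0],"jaw":[0.02,0.025,0.03,0.035,0.04,0.045,0.05,0.05,0.05,0.05]}'
python3 -m pendant '{"xyz":[[0,0,-0.004],[0,0,-0.008],[0,0,-0.014],[0,0,-0.018],[0,0,-0.022],[0,0,-0.026],[0,0,-0.028],[0,0,-0.028],[0,0,-0.028],[0,0,-0.020]],"twist":[0,0,0,0,0,0,0,0,0,0],"jaw":[0.05,0.05,0.05,0.05,0.05,0.05,0.05,0.05,0.05,0.05]}'
python3 -m pendant '{"xyz":[[0,-0.010,-0.010],[0,-0.020,-0.014],[0,-0.025,-0.016],[0,-0.025,-0.016],[0,-0.025,-0.014],[0,-0.02,-0.012],[0,-0.015,-0.01],[0,-0.01,0],[0,0,0],[0,0,0]],"twist":[0,0,0,0,0,0,0,0,0,0],"jaw":[0.05,0.05,0.05,0.05,0.05,0.05,0.05,0.05,0.05,0.05]}'
python3 - <<'E'
from h import *
d=snap("wrist","w10"); go(490,-362,300)
d2=snap("side","s10"); print(pix(d,[[489.9,-361.8,140]]))
E
```

```text
clock: 52.47
position: [490.2, -362.4, 81.1]
orientation: [0.0, 0.999, 0.044, 0.0]
wrist_force: [0.2, 0.2, 0.4]
width: 17.0
clock: 53.3
position: [490.2, -362.4, 81.0]
orientation: [0.0, 0.999, 0.044, 0.0]
wrist_force: [0.2, -0.2, 0.0]
width: 49.9
clock: 54.13
position: [490.9, -362.7, 280.7]
orientation: [0.001, 0.999, 0.044, 0.002]
wrist_force: [0.5, -0.6, -0.6]
width: 49.9
clock: 54.97
position: [476.6, -213.3, 368.3]
orientation: [0.0, 0.999, 0.044, -0.001]
wrist_force: [-0.2, 0.4, -0.5]
width: 50.0
pos [ 476.5 -214.1  368.1] yaw 4.91 tilt [-1.8e-03 -5.0e-04 -1.0e+00]
tool shift mm [  0.9 148.5  68.1] twist(+ = yaw down) None
[[423.45776563 166.368526  ]]
```

View pics/w10.png

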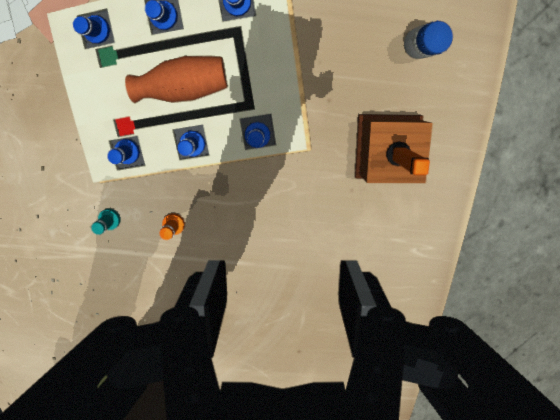

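View pics/s10.png

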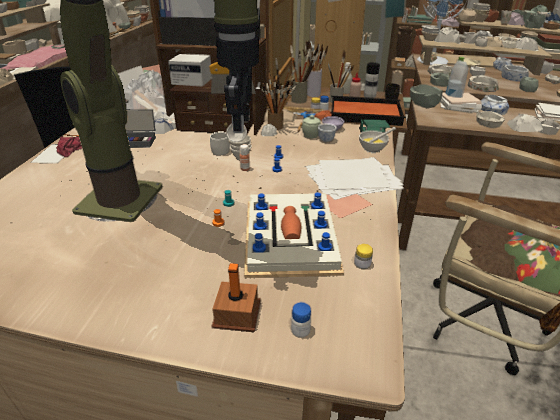

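Both views show all six pockets holding a stud, the stylus upright in its stand (handle top at (421,166) against a predicted (423,166)), and the jars and paint where they were. I enlarge one last crop to check seating.

```bash
python3 - <<'E'
import cv2,numpy as np
a=cv2.imread('pics/s10.png')[170:340,205:385]
cv2.imwrite('pics/c2.png',cv2.resize(a,None,fx=3.5,fy=3.5,interpolation=2))
E
```

```text
(no output)
```

View pics/c2.png

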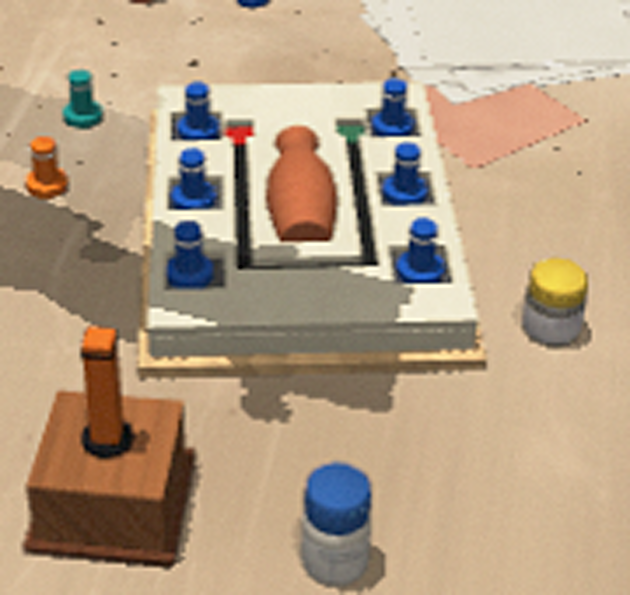

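All six studs stand seated, and the stylus sits on its collar. Handing in.

```bash
python3 -c "
from bench import close_job
print(close_job())"
```

```text
the job is handed in; nothing more can be done
None
```

The job is done and handed in at about 55 s on the robot's clock. No verdict was reported.

- **Studs:** I put spare blue studs into the two empty pockets, 3 and 6. The four fitted studs and the orange and turquoise look-alikes were left alone.
- **Groove:** I traced the whole groove from red to green in one pass at about 24 mm/s. The tip ran about 1.3 mm above the floor, so it didn't press on it. At every check it was within about 0.3 mm of the measured centre line. Sideways force stayed near zero, with no sign of wall contact.
- **Stylus:** It is back upright in its stand, resting on its collar.

The last wrist and side pictures show all six pockets with a seated stud. The stylus is about 1 mm from where it was first measured, and the jars and paint look undisturbed. No check failed or disagreed. I judged the final seating of the new studs by eye. The contact forces when I lowered them, 17 N and 30 N, agree with that.

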